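# Fold up the amber spatter screen

### The arm

A 6-joint arm with a two-finger parallel gripper is mounted at the origin on the work surface. World frame = base frame: x ahead of the robot, y to its left, z up, the work surface at z = 0. Lengths are in mm, angles in rad, forces in N, time in s.
With the tool pointing down it reaches from about 375 to 825 mm from the base axis. Payload 5.5 kg.
Tool frame: the origin (TCP) lies midway between the tips of the shut fingers; the grasp point (between the pads) lies 19 mm behind it; z points along the fingers, y is the line along which they close (so a half turn about z gives the same grasp; the last joint's range is limited). The gripper opens to 85 mm and grips with 20 to 120 N. Pads are 22 mm wide; open, the fingers measure 114 mm over their backs; the gripper's body (76 mm by 85 mm) begins 54 mm behind the grasp point. The pads swing forward as they close: fully open they stand 13 mm farther back than shut.
Start: joints at [-1.284, 0.314, -0.047, 1.21, 0, 1.571], TCP at [169.727, -575.489, 231.299] pointing down, gripper open.
Joint ranges: [-2.67, 2.67], [-0.69, 1.73], [-1.03, 1.25], [-2.08, 2.16], [-1.42, 1.45], [-3.14, 3.14]. Speed limits (rad/s): [2.39, 2.39, 3.01, 3.14, 3.14, 3.14].

### API

Orientations are given as a unit quaternion [w, x, y, z].
In Python, from plant import manip gives the robot as it stands.
- The arm moves only by the tool carry_out, never from a script. Its argument "increments" is a list of rows, each an object with "linear": the shift along the world's x, y, z normalised to -1 to 1, where 1 is 500 mm, a list of three; "turn": the turn, a rotation vector about the world's x, y, z normalised to -1 to 1, where 1 is 90 degrees, a list of three. In form: [{"linear": [tx, ty, tz], "turn": [wx, wy, wz]}, ...]. A call has 1 to 10 rows; each row is the pose to reach, as a shift and turn from the pose commanded when the call began; what a row does not reach only later rows make up. A row lasts 1/8 s, in which the tool goes at most 62.5 mm and 10.7 degrees, less where a joint would pass 70% of its speed; a pose out of reach is approached as far as the arm can. A call with a number of a shift or a turn outside -1 to 1 is refused whole. A call with a gripper value outside its range is refused whole. "claw" is the closure, from 0 (fully open) to 1 (shut), set as the call begins (left out, the last holds). The fingers move at their own pace and stop on an object; the grip force is fixed at half the most. Time passes only in rows, so rows that repeat a pose let the fingers close. It gives the time, the measured TCP pose, the force, the opening and the grip force at its end, in the units of the state.
- manip.get_state(): the state, without advancing time (a new reading comes with each control period).
- manip.grab_frame(name): name is "side" or "top"; returns a dict with "image" (480x640x3 uint8, red, green, blue), "fx", "fy", "cx", "cy" (pixels), "k1" (the pictures are not rectified: a ray, as slopes to the right and down, at radius r is drawn at 1 + k1 r^2 times it, then the intrinsics apply), "R" (3x3) and "t" (3): a world point X has camera coordinates R X + t. Camera axes: x right, y down, z forward; pixel columns grow to the right and rows downward; lengths in mm; the calibration is good to about 2 mm. A picture is of the moment at which its call begins. There is no depth.
- manip.finish_job(): hands the job in; it is judged then, once.
Trained networks look in a picture, given as the dict that the camera call returned (one of the last four; its "shot" number tells which), for a name from the list of things; names that differ only in an ending like _2 or _b are one class to them, and where a whole thing is asked for, a point or a joint stands for the part that bears it (a point fixed in the world has none). Each returns a list of dicts, best first, with "score" (0 to 1); they miss things now and then, are a little off and sometimes report something else, mostly with a low value. They report only what shows in the picture. A call takes as long as a camera call.
- manip.look_for(picture, target): "xyz" ([x, y, z] in mm, in the coordinates of the camera as it stood for that picture, good to about 4 mm: the middle of the surface that is visible of it).
The state is a dict: "clock": time; "joint_positions": joint angles; "joint_velocities": joint speeds; "joint_torque": joint torques, N m; "eef_pos": TCP position; "orientation": TCP orientation; "wrist_force": force on the tool from outside, world axes, zero at the start; "ft_torque": the same for the moment, N m; "grip_width": finger opening in mm; "finger_force": force on a finger pad.
Only numpy, scipy, OpenCV 4.12 (cv2) and the standard library are available. Lean on these libraries where they do the work, as an engineer would, in place of code of your own. Each camera call takes 0.05 s, during which the arm holds its last target. There are 200 camera calls.

### The job

The flange plate with the two posts is next to be welded: fold the amber spatter screen of its fixture up about its hinge until it stands upright, and let go of it there. Leave the flange where it sits on the fixture, and leave the bare aluminium screen of the other fixture as it is.

Things in the scene. Friction and masses are not known exactly. Their poses are not given: they have to be found in the camera images.
- amber_screen (a joint): angle of the stiff screen (orange frame, amber pane; 150 mm along hinge, 110 mm hinge to free edge, 8 mm thick, 0.18 kg): 0 = level, pointing out away from its fixture; 1.57 = upright; more = leaning in over the fixture (stop at 2.3). Starts leaning out at 0.6 to 0.9. A friction hinge holds it at any angle; 3 to 5 N at the free edge turns it.
- amber_hinge (a point): middle of the hinge line, 18 mm above table, fixed to the fixture (does not turn). x along hinge, y in over the fixture, z up; the screen leans to -y. Hinge line is in the screen's outer face: upright it fills y = 0 to 8 mm, up to 128 mm above table. Fixture: fixed dark steel plate, 170 (x) x 120 (y, from hinge inwards) x 12 mm. It and the aluminium-screen fixture can change places.
- steel_screen_edge (a point): middle of the free edge of the other screen (same size, aluminium frame and pane, also leaning outwards on its own fixture); to be left alone.
- flange: the workpiece: aluminium plate 90 x 70 x 8 mm with two dark steel posts (16 mm thick, 70 mm tall with the plate, 44 mm apart along its x), 0.45 kg, lying loose on the amber screen's fixture; origin at the centre of its underside, z up. To be left alone.

How it is judged:
By the outcome, as a careful person would: the job done as asked, in the order asked, and still so for the second after the job is handed in, with the robot touching nothing.
It also fails if it takes over 29 s, if anything falls off the work surface, if the arm or the gripper's body presses on something with over 40 N, if the wrist force passes 120 N, or if a joint passes its speed limit or range.

## Working session

There is one attempt and no reset: what is moved stays moved. The work goes in short steps, Python scripts to look and compute and a tool call to move; the robot and the scene stay as the last step left them, time stands still between calls to the robot, and variables do not carry over. Pictures are saved under pics/ and viewed, at most 10 in all, crops included, and the job is handed in when it is done.

Besides the shell and the picture viewer there is one more tool, called after "Request:" by a JSON object that holds its "fn" and its "kwargs". carry_out: Moves the arm, as the interface text tells. Scaled input: -1 to 1 covers 500 mm each way for a shift and 90 degrees each way for a turn. Its arguments: {"type":"object","properties":{"increments":{"type":"array"},"claw":{"type":"number"}},"required":["increments"]}

```bash
mkdir -p pics
cat > h.py <<'E'
import numpy as np, cv2
from plant import manip
def snap(n,f=None):
    p=manip.grab_frame(n)
    if f: cv2.imwrite('pics/'+f,cv2.cvtColor(p['image'],cv2.COLOR_RGB2BGR))
    return p
def world(p,c): return np.array(p['R']).T@(np.array(c)-np.array(p['t']))
def K(p): return np.array([[p['fx'],0,p['cx']],[0,p['fy'],p['cy']],[0,0,1.]])
def onz(p,uv,z):
    n=cv2.undistortPoints(np.array([[uv]],float),K(p),np.array([p['k1'],0,0,0.]))[0,0]
    R=np.array(p['R']);t=np.array(p['t']);C=-R.T@t;d=R.T@np.array([n[0],n[1],1]);return C+d*(z-C[2])/d[2]
def proj(p,X):
    R=np.array(p['R']);return cv2.projectPoints(np.array(X,float).reshape(-1,1,3),cv2.Rodrigues(R)[0],np.array(p['t'],float),K(p),np.array([p['k1'],0,0,0.]))[0][:,0]
E
python3 - <<'E'
from h import *
np.set_printoptions(precision=1,suppress=True)
for c in('top','side'):
    p=snap(c,c+'1.png'); print(c,-np.array(p['R']).T@p['t'])
    for n in('amber_screen','amber_hinge','steel_screen_edge','flange'):
        for d in manip.look_for(p,n)[:2]: print(n,round(d['score'],2),world(p,d['xyz']))
print(manip.get_state()['orientation'])
E
```

```text
top [398.6  17.  871.3]
amber_screen 0.73 [563.8 186.2  70.1]
amber_hinge 0.83 [550.  238.6  13.1]
steel_screen_edge 0.59 [ 494.5 -263.9   60.8]
flange 0.59 [546.4 239.4  14.4]
flange 0.58 [562.4 301.8  19.1]
side [517.2 684.1 843.6]
amber_screen 0.75 [560.2 197.8  60.6]
amber_screen 0.54 [559.9 314.1  22. ]
amber_hinge 0.86 [554.3 227.9  28.1]
steel_screen_edge 0.58 [ 496.6 -259.2   59.8]
flange 0.85 [560.8 311.2  22.6]
[-0.   1.   0.1 -0. ]
```

View pics/top1.png

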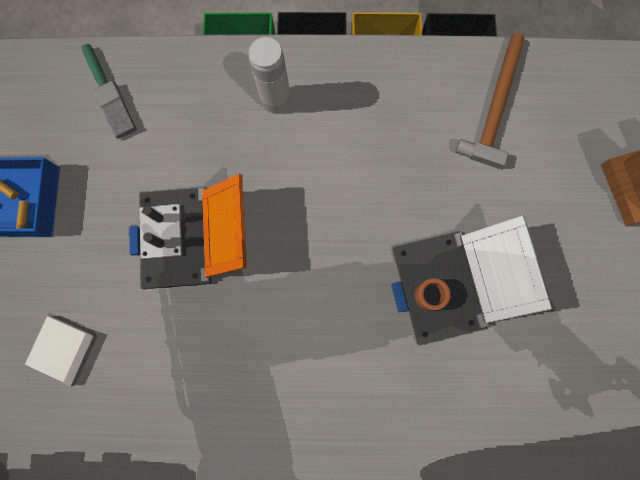

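View pics/side1.png

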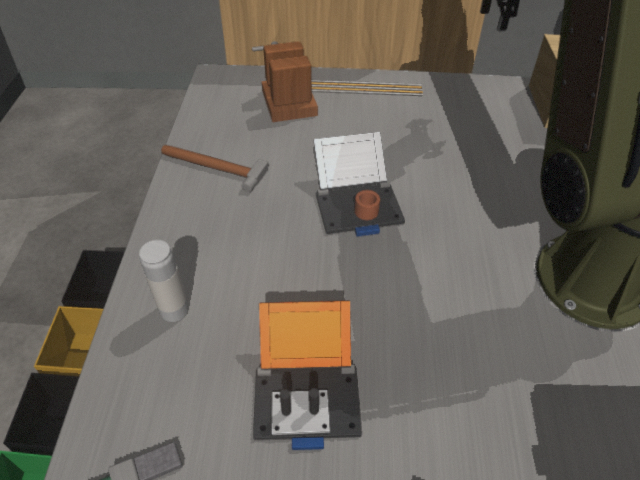

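The top view shows the amber screen at about (223,225), hinge near column 205, with the flange behind it at (160,230). The aluminium screen is at (507,270). In the side view the amber free-edge corners are at (260,303) and (350,301), and the bottle is near (165,290).

Run:
```python
from h import *
from scipy.optimize import least_squares
np.set_printoptions(precision=1,suppress=True)
T=snap('top');S=snap('side')
def pts(q):
    hx,hy,yaw,th=q
    c,s=np.cos(yaw),np.sin(yaw)
    L=lambda x,y,z:[hx+c*x-s*y,hy+s*x+c*y,z]
    def e(x,k): return L(x,-110*np.cos(th)+k*np.sin(th),18+110*np.sin(th)+k*np.cos(th))
    top=[L(85,120,12),L(-85,120,12),e(75,0),e(-75,0)]
    side=[L(85,120,12),L(-85,120,12),e(75,8),e(-75,8)]
    return proj(T,top),proj(S,side)
mt=np.array([[140,192],[141,289],[240,175],[243,272]]);ms=np.array([[254,438],[361,436],[260,303],[350,301]])
f=lambda q:np.r_[(pts(q)[0]-mt).ravel(),(pts(q)[1]-ms).ravel()]
r=least_squares(f,[555,235,0,.75]);print(r.x,r.x[2:],'%.3f %.3f'%tuple(r.x[2:]));print(r.fun)
print('bottle',onz(T,(272,105),0),onz(S,(172,312),0),'top',onz(T,(267,48),100),onz(T,(267,48),150))
```

```text
[556.8 226.9   0.1   0.8] [0.1 0.8] 0.075 0.842
[-0.6  0.4 -1.6 -0.   0.1  0.2  0.6 -2.3 -1.1 -1.4  1.2 -1.3  0.1  0.3
  1.8  1.1]
bottle [802.3 124.7   0. ] [814.5 121.    0. ] top [858.4 123.8 100. ] [828.6 116.9 150. ]
```

Request:
{"fn": "carry_out", "kwargs": {"increments": [{"linear": [0.4, 0.7, 0], "turn": [0, 0, -0.135]}, {"linear": [0.4, 0.7, 0], "turn": [0, 0, -0.135]}, {"linear": [0.4, 0.7, 0], "turn": [0, 0, -0.135]}, {"linear": [0.4, 0.7, 0], "turn": [0, 0, -0.135]}, {"linear": [0.4, 0.7, 0], "turn": [0, 0, -0.135]}, {"linear": [0.4, 0.7, 0], "turn": [0, 0, -0.135]}, {"linear": [0.4, 0.7, 0], "turn": [0, 0, -0.135]}, {"linear": [0.4, 0.7, 0], "turn": [0, 0, -0.135]}, {"linear": [0.4, 0.7, 0], "turn": [0, 0, -0.135]}, {"linear": [0.4, 0.7, 0], "turn": [0, 0, -0.135]}], "claw": 1}}

```text
clock: 1.85
eef_pos: [369.3, -226.4, 231.3]
orientation: [0.0, 0.999, 0.036, -0.0]
wrist_force: [0.3, 0.1, -0.8]
grip_width: 0.1
finger_force: 0.0
```

Request:
{"fn": "carry_out", "kwargs": {"increments": [{"linear": [0.394, 0.656, 0], "turn": [0, 0, 0]}, {"linear": [0.394, 0.656, 0], "turn": [0, 0, 0]}, {"linear": [0.394, 0.656, 0], "turn": [0, 0, 0]}, {"linear": [0.394, 0.656, 0], "turn": [0, 0, 0]}, {"linear": [0.394, 0.656, 0], "turn": [0, 0, 0]}, {"linear": [0.394, 0.656, -0.1], "turn": [0, 0, 0]}, {"linear": [0.394, 0.656, -0.2], "turn": [0, 0, 0]}, {"linear": [0.394, 0.656, -0.3], "turn": [0, 0, 0]}, {"linear": [0.394, 0.656, -0.31], "turn": [0, 0, 0]}, {"linear": [0.394, 0.656, -0.31], "turn": [0, 0, 0]}]}}

```text
clock: 3.1
eef_pos: [570.0, 74.7, 76.8]
orientation: [-0.012, 0.998, 0.059, -0.001]
wrist_force: [0.4, -0.0, 1.0]
grip_width: 0.7
finger_force: 0.0
```

Run:
```python
from h import *
p=snap('side');print(manip.get_state()['eef_pos'])
cv2.imwrite('pics/s2.png',cv2.resize(cv2.cvtColor(p['image'][180:460,180:430],cv2.COLOR_RGB2BGR),None,fx=2,fy=2))
```

```text
[571.21151516  74.96201442  78.10261594]
```

View pics/s2.png

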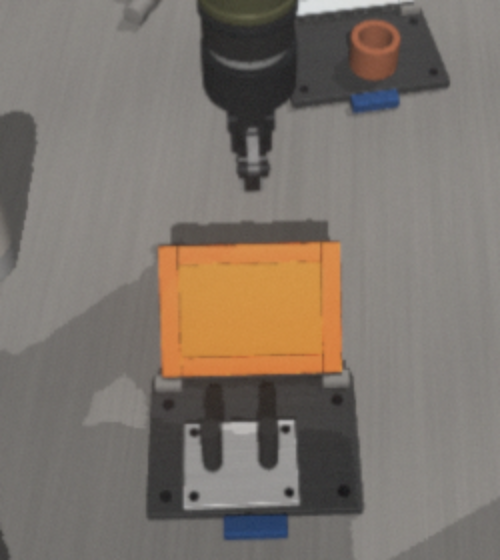

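The shut fingers hang at about crop pixel (252,185), clear outside the free edge at row 243 and centred on it. I'll let the arm settle before pushing.

Request:
{"fn": "carry_out", "kwargs": {"increments": [{"linear": [0, 0.03, 0], "turn": [0, 0, 0]}, {"linear": [0, 0.03, 0], "turn": [0, 0, 0]}, {"linear": [0, 0.03, 0], "turn": [0, 0, 0]}]}}

```text
clock: 3.52
eef_pos: [571.3, 84.1, 77.3]
orientation: [-0.015, 0.998, 0.065, -0.0]
wrist_force: [0.8, -0.2, -0.4]
grip_width: 0.1
finger_force: 0.0
```

Request:
{"fn": "carry_out", "kwargs": {"increments": [{"linear": [-0.006, 0.04, 0], "turn": [-0.019, 0, -0.035]}, {"linear": [-0.014, 0.07, 0], "turn": [-0.019, 0, -0.035]}, {"linear": [-0.014, 0.09, 0], "turn": [-0.019, 0, -0.035]}, {"linear": [-0.014, 0.09, 0], "turn": [-0.019, 0, -0.035]}, {"linear": [-0.014, 0.09, 0], "turn": [-0.019, 0, -0.035]}]}}

```text
clock: 4.15
eef_pos: [569.1, 90.4, 76.3]
orientation: [-0.017, 0.997, 0.069, -0.004]
wrist_force: [0.0, 0.4, 0.5]
grip_width: 0.1
finger_force: 0.0
```

Run:
```python
from h import *
np.set_printoptions(precision=3,suppress=True)
s=manip.get_state();print({k:np.array(v) for k,v in s.items()})
```

```text
{'clock': array(4.15), 'joint_positions': array([ 0.138,  0.38 , -0.325,  0.87 ,  0.035,  3.141]), 'joint_velocities': array([-0.003, -0.001,  0.001,  0.001, -0.001,  0.001]), 'joint_torque': array([  0.108, -53.734,  29.775,   0.043,   0.151,  -0.   ]), 'eef_pos': array([569.08 ,  90.395,  76.269]), 'orientation': array([-0.017,  0.997,  0.069, -0.004]), 'wrist_force': array([0.041, 0.434, 0.531]), 'ft_torque': array([-0.03 , -0.007, -0.018]), 'finger_force': array(0.), 'grip_width': array(0.145)}
```

Joint 6 is at its limit, so I'll turn the gripper a quarter turn the other way and push with the sides of the fingers.

Request:
{"fn": "carry_out", "kwargs": {"increments": [{"linear": [0, 0, 0], "turn": [0, 0, 0.11]}, {"linear": [0, 0, 0], "turn": [0, 0, 0.22]}, {"linear": [0, 0, 0], "turn": [0, 0, 0.33]}, {"linear": [0, 0, 0], "turn": [0, 0, 0.44]}, {"linear": [0, 0, 0], "turn": [0, 0, 0.55]}, {"linear": [0, 0, 0], "turn": [0, 0, 0.66]}, {"linear": [0, 0, 0], "turn": [0, 0, 0.77]}, {"linear": [0, 0, 0], "turn": [0, 0, 0.88]}, {"linear": [0, 0, 0], "turn": [0, 0, 0.96]}, {"linear": [0, 0, 0], "turn": [0, 0, 0.96]}]}}

```text
clock: 5.4
eef_pos: [569.1, 90.3, 76.3]
orientation: [-0.01, 0.68, 0.733, -0.014]
wrist_force: [-0.3, -0.5, 0.1]
grip_width: -0.5
finger_force: 0.0
```

```bash
cat >> h.py <<'E'
from scipy.spatial.transform import Rotation as Ro
def need():  # turn to vertical with tool x at yaw 0.075+90deg
    s=manip.get_state();q=s['orientation'];a=0.075+np.pi/2
    c,n=np.cos(a),np.sin(a)
    W=Ro.from_matrix(np.array([[c,n,0],[n,-c,0],[0,0,-1]]))
    r=(W*Ro.from_quat([q[1],q[2],q[3],q[0]]).inv()).as_rotvec()/(np.pi/2)
    print('pos',np.round(s['eef_pos'],1),'turn',np.round(r,3),'q6',round(s['joint_positions'][5],2),'F',np.round(s['wrist_force'],1))
E
python3 -c "from h import *;need()"
```

```text
pos [569.1  90.3  76.3] turn [ 0.005 -0.022  0.001] q6 1.66 F [-0.3 -0.5  0.1]
```

Request:
{"fn": "carry_out", "kwargs": {"increments": [{"linear": [-0.005, 0.04, 0], "turn": [0.005, -0.022, 0]}, {"linear": [-0.01, 0.08, 0], "turn": [0.005, -0.022, 0]}, {"linear": [-0.01, 0.08, 0], "turn": [0.005, -0.022, 0]}, {"linear": [-0.01, 0.08, 0], "turn": [0.005, -0.022, 0]}]}}

```text
clock: 5.9
eef_pos: [564.3, 130.4, 76.3]
orientation: [-0.0, 0.68, 0.733, 0.0]
wrist_force: [-0.2, 0.0, 0.5]
grip_width: 0.2
finger_force: 0.0
```

```bash
python3 -c "from h import *;need()"
```

```text
pos [564.3 130.4  76.3] turn [-0.  0. -0.] q6 1.72 F [-0.2  0.   0.5]
```

Request:
{"fn": "carry_out", "kwargs": {"increments": [{"linear": [-0.001, 0.014, 0], "turn": [0, 0, 0]}, {"linear": [-0.002, 0.028, 0], "turn": [0, 0, 0]}, {"linear": [-0.003, 0.042, 0.008], "turn": [0, 0, 0]}, {"linear": [-0.004, 0.056, 0.016], "turn": [0, 0, 0]}, {"linear": [-0.005, 0.07, 0.024], "turn": [0, 0, 0]}, {"linear": [-0.006, 0.084, 0.03], "turn": [0, 0, 0]}, {"linear": [-0.007, 0.098, 0.036], "turn": [0, 0, 0]}, {"linear": [-0.008, 0.112, 0.042], "turn": [0, 0, 0]}, {"linear": [-0.009, 0.126, 0.046], "turn": [0, 0, 0]}, {"linear": [-0.009, 0.126, 0.046], "turn": [0, 0, 0]}]}}

```text
clock: 7.15
eef_pos: [559.6, 194.2, 99.4]
orientation: [-0.0, 0.68, 0.734, 0.001]
wrist_force: [1.0, -0.8, -0.3]
grip_width: 0.0
finger_force: 0.3
```

Run:
```python
from h import *
need();p=snap('side');t=snap('top')
a=cv2.resize(p['image'][260:450,220:400],None,fx=2.2,fy=2.2);b=cv2.resize(t['image'][150:340,120:300],None,fx=2.2,fy=2.2)
cv2.imwrite('pics/s3.png',cv2.cvtColor(np.hstack([a,b]),cv2.COLOR_RGB2BGR))
```

```text
pos [559.6 194.2  99.4] turn [-0.001  0.    -0.001] q6 1.83 F [ 1.  -0.8 -0.3]
```

View pics/s3.png

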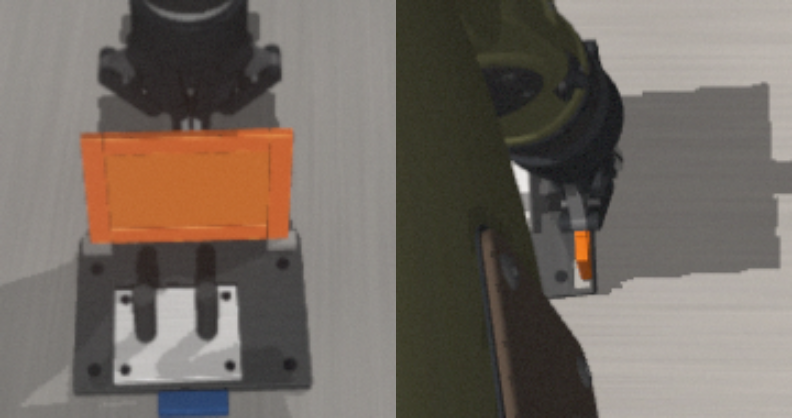

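The screen is now steep, with its free edge in the side crop from (82,135) to (294,130), and the flange hasn't moved. Next I'll get the angle.

```bash
cat >> h.py <<'E'
def edges(S,th,hx=556.8,hy=226.9,yaw=.075):
    c,s=np.cos(yaw),np.sin(yaw)
    e=lambda x,k:[hx+c*x-s*(-110*np.cos(th)+k*np.sin(th)),hy+s*x+c*(-110*np.cos(th)+k*np.sin(th)),18+110*np.sin(th)+k*np.cos(th)]
    return proj(S,[e(75,0),e(-75,0),e(75,8),e(-75,8)])
E
python3 - <<'E'
from h import *
S=snap('side')
for th in(1.2,1.3,1.4,1.5,1.57,1.65): print(th,np.round(edges(S,th),1).tolist())
im=S['image'].astype(int)
o=(im[...,0]>150)&(im[...,0]-im[...,2]>90)
for c in(262,266,340,350): r=np.where(o[:,c])[0];print(c,r.min(),r.max())
E
```

```text
1.2 [[258.5, 312.0], [353.3, 310.6], [258.2, 314.8], [353.7, 313.4]]
1.3 [[258.1, 316.2], [353.9, 314.8], [257.7, 319.6], [354.2, 318.2]]
1.4 [[257.6, 321.1], [354.4, 319.7], [257.3, 324.9], [354.8, 323.5]]
1.5 [[257.2, 326.6], [354.9, 325.1], [256.9, 330.8], [355.2, 329.3]]
1.57 [[256.9, 330.7], [355.2, 329.3], [256.6, 335.2], [355.5, 333.7]]
1.65 [[256.6, 335.8], [355.6, 334.3], [256.4, 340.5], [355.9, 339.0]]
262 321 369
266 323 369
340 318 367
350 318 367
```

Request:
{"fn": "carry_out", "kwargs": {"increments": [{"linear": [-0.001, 0.01, 0.002], "turn": [0, 0, 0]}, {"linear": [-0.002, 0.02, 0.004], "turn": [0, 0, 0]}, {"linear": [-0.003, 0.028, 0.005], "turn": [0, 0, 0]}, {"linear": [-0.003, 0.034, 0.005], "turn": [0, 0, 0]}, {"linear": [-0.003, 0.034, 0.005], "turn": [0, 0, 0]}, {"linear": [-0.003, 0.034, 0.005], "turn": [0, 0, 0]}]}}

```text
clock: 8.05
eef_pos: [558.3, 210.7, 102.1]
orientation: [-0.0, 0.68, 0.733, 0.001]
wrist_force: [0.1, -0.6, -0.6]
grip_width: -0.2
finger_force: 0.2
```

```bash
cat > ang.py <<'E'
from h import *
import sys
need();S=snap('side',sys.argv[1]);T=snap('top')
im=S['image'].astype(int)
o=(im[...,0]>150)&(im[...,0]-im[...,2]>90)
for c in(262,266,285,325,340,350):
    r=np.where(o[:,c])[0];g=im[:,c,0]
    b=[]
    for th in np.arange(1.3,1.8,.005):
        e=edges(S,th);b.append(abs(e[0,1]+(e[1,1]-e[0,1])*(c-e[0,0])/(e[1,0]-e[0,0])-r.min()+.5))
    print(c,r.min(),r.max(),round(1.3+.005*int(np.argmin(b)),3))
E
python3 ang.py side4.png
```

```text
pos [558.3 210.7 102.1] turn [-0.001  0.    -0.   ] q6 1.86 F [ 0.1 -0.6 -0.6]
262 329 369 1.535
266 330 369 1.55
285 328 369 1.525
325 327 368 1.515
340 327 368 1.52
350 327 367 1.52
```

Request:
{"fn": "carry_out", "kwargs": {"increments": [{"linear": [0, 0.005, 0], "turn": [0, 0, 0]}, {"linear": [-0.001, 0.01, 0], "turn": [0, 0, 0]}, {"linear": [-0.001, 0.01, 0], "turn": [0, 0, 0]}, {"linear": [-0.001, 0.01, 0], "turn": [0, 0, 0]}]}}

```text
clock: 8.65
eef_pos: [557.9, 215.5, 101.9]
orientation: [-0.0, 0.68, 0.733, 0.001]
wrist_force: [-0.2, -1.7, 0.7]
grip_width: -0.1
finger_force: 0.7
```

```bash
python3 ang.py side5.png
```

```text
pos [557.9 215.5 101.9] turn [-0.001  0.    -0.   ] q6 1.86 F [-0.2 -1.7  0.7]
262 332 369 1.585
266 332 369 1.585
285 331 369 1.575
325 330 368 1.565
340 329 368 1.555
350 329 367 1.555
```

The angle now reads about 1.57. I'll back off in -y and rise clear.

Request:
{"fn": "carry_out", "kwargs": {"increments": [{"linear": [0.001, -0.02, 0], "turn": [0, 0, 0]}, {"linear": [0.005, -0.08, 0], "turn": [0, 0, 0]}, {"linear": [0.01, -0.2, 0], "turn": [0, 0, 0]}, {"linear": [0, -0.32, 0.1], "turn": [0, 0, 0]}, {"linear": [-0.05, -0.44, 0.2], "turn": [0, 0, 0]}, {"linear": [-0.1, -0.55, 0.3], "turn": [0, 0, 0]}, {"linear": [-0.1, -0.65, 0.3], "turn": [0, 0, 0]}, {"linear": [-0.1, -0.7, 0.3], "turn": [0, 0, 0]}, {"linear": [-0.1, -0.7, 0.3], "turn": [0, 0, 0]}]}}

```text
clock: 9.88
eef_pos: [507.3, -138.2, 252.8]
orientation: [0.001, 0.682, 0.731, 0.001]
wrist_force: [-0.2, -0.3, -0.7]
grip_width: 0.2
finger_force: 0.0
```

```bash
python3 ang.py side6.png
python3 - <<'E'
from h import *
p=snap('side');t=snap('top')
for th in(1.45,1.57,1.7):print(np.round(edges(t,th)-[120,150],1).tolist())
a=cv2.resize(p['image'][260:450,220:400],None,fx=2.2,fy=2.2);b=cv2.resize(t['image'][150:340,120:300],None,fx=2.2,fy=2.2)
cv2.imwrite('pics/s7.png',cv2.cvtColor(np.hstack([a,b]),cv2.COLOR_RGB2BGR))
E
```

```text
pos [ 507.3 -138.2  252.8] turn [0.    0.001 0.003] q6 1.23 F [-0.2 -0.3 -0.7]
262 332 369 1.585
266 332 369 1.585
285 332 369 1.59
325 331 368 1.585
340 330 367 1.57
350 330 366 1.57
[[77.9, 22.6], [80.1, 120.2], [72.6, 22.8], [74.5, 120.5]]
[[69.3, 23.1], [71.1, 120.7], [64.1, 23.5], [65.7, 121.1]]
[[60.2, 23.9], [61.6, 121.4], [55.3, 24.5], [56.5, 121.8]]
```

View pics/s7.png

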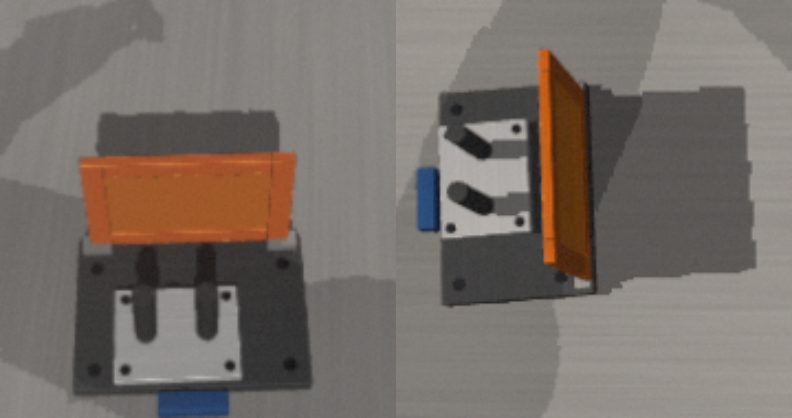

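The screen stands upright: in the top crop its outer top edge runs from about (550,50) to (556,265), which matches an angle of 1.55 to 1.58. The flange has not moved and the arm is clear.

```bash
python3 -c "
from plant import manip
print(manip.finish_job())"
```

```text
the job is handed in; nothing more can be done
None
```

The amber screen stands upright at about 1.57 rad and is let go; the flange did not move, the aluminium screen was not touched, and the job is handed in at about 10 s.

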